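# Put a kiln prop away in a push-latch drawer

### The job

Press the front of the small bench drawer to release its push-push catch (even caught it stands some 4 cm proud of its case), so that it springs open, stand the short round kiln prop upright in it, then push the drawer shut until it catches again, leaving it caught with the prop inside. The catch is delicate: feel for its stop and never push on the drawer with more than 25 N. Leave everything else on the bench where it is.

Things in the scene. Friction and masses are not known exactly. Their poses are not given: they have to be found in the camera images.
- cabinet: fixed wooden one-drawer unit: carcass 220 deep (x), 200 wide (y), 68 high. Origin: at bench height, middle of the carcass's front edge; +x points into the unit, y across, z up. Its top board's underside is 60 above the bench. A stack of white plates, 116 across and 26 high, stands on top, centred 150 behind the front edge
- drawer: handleless drawer, sliding along the unit's x. Origin: bottom middle of its front's outer face, 7 above the bench; x points inward, z up. Front 190 wide, 56 high, 14 thick. Caught (as at the start) this face stands 41 to 45 before the carcass's front edge, unit by unit; released, a spring drives it out to 113 within about 1 s (5 N there, 9 N nearly shut). It follows a finger drawn straight back
- drawer_front (a point): centre of the front's flat outer face, axes as the drawer; press here. Push-push catch: push in beyond the caught position up to a firm stop (8 to 21 past it, unit by unit), then draw the finger back: this releases a caught drawer and catches an open one. It changes over only in the last 1 or 2 before the stop. Pushing takes up to 14 N, then at the stop rises steeply, 10 to 20 N per mm
- drawer_floor (a point): centre of the drawer's inner floor, axes as the drawer; 57 behind the front's outer face, 13 above the bench. The inside is 86 long (x), 150 wide (y); side and back walls rise 30 above this floor, the front 50. All of it is uncovered when the drawer has sprung out
- prop: the short round kiln prop to be put away: cream ceramic tube standing upright, outer diameter 36, bore 18, 32 tall, about 60 g; origin at the centre of its underside, z up
- tall_prop: round hollow kiln prop of the same cream ceramic, diameter 36, 75 tall; origin at the centre of its underside; a bystander
- square_prop: square solid kiln prop of the same ceramic, 38 x 38, 50 tall; origin at the centre of its underside; a bystander
- bowl: terracotta bowl, diameter 110, 45 tall; origin at the centre of its underside; a bystander
- mug: white mug, diameter 76, 85 tall; origin at the centre of its underside; a bystander
- jar: closed amber glass jar, diameter 64, 90 tall; origin at the centre of its underside; a bystander
- brush: glaze brush lying on the table; a bystander
Things that resemble listed ones, but are neither listed nor needed, are in the scene too. Leave any orange or turquoise look-alike of the prop alone.

How it is judged:
By the outcome, as a careful person would: the job done as asked, in the order asked, and still so for the second after the job is handed in, with the robot touching nothing.
It also fails if it takes over 72 s, if anything falls off the work surface, if the arm or the gripper's body presses on something with over 40 N, if the wrist force passes 120 N, or if a joint passes its speed limit or range.

### The arm

A 7-joint arm with a two-finger parallel gripper is mounted at the origin on the work surface. World frame = base frame: x ahead of the robot, y to its left, z up, the work surface at z = 0. Lengths are in m, angles in rad, forces in N, time in s.
With the tool pointing down it reaches from about 0.425 to 0.925 m from the base axis. Payload 6.8 kg.
Tool frame: the origin (TCP) lies between the finger pads; the fingertips stand tip_extent ahead of it and the grasp point (between the pads) lies 2 mm behind it (tip_extent is the distance from the TCP to the fingertips, in m); z points along the fingers, y is the direction in which the jaws open and shut (so a half turn about z gives the same grasp; the last joint's range is limited). The gripper opens to 88 mm and grips with 3 to 60 N. Pads are 20 mm wide; open, the fingers measure 115 mm over their backs; the gripper's body (75 mm by 178 mm) begins 61 mm behind the grasp point.
Start: joints at [1.022, 0.477, 0.022, 1.555, -0.011, 1.109, -0.083], TCP at [0.288, -0.61, 0.24] pointing down, gripper open.
Joint ranges: [-2.96, 2.96], [-0.34, 2.1], [-1.41, 1.46], [0.24, 2.44], [-1.37, 4.51], [0.17, 1.92], [-2.96, 2.96]. Speed limits (rad/s): [2.39, 2.39, 3.14, 3.14, 3.14, 3.14, 3.14].

### API

Orientations are given as a unit quaternion [x, y, z, w].
In Python, from workcell import * gives the robot as it stands.
- The arm moves only by the tool drive_tool, never from a script. Its argument "plan" is a list of rows, each an object of numbers: "x", "y", "z": the shift along the tool's x, y, z in cm; "rx", "ry", "rz": the turn, a rotation vector about the tool's x, y, z in degrees; "gripper": the closure, from 0 (fully open) to 1 (shut). A call has 1 to 20 rows; each row is the pose to reach, as a shift and turn from the pose measured when the call began, along the tool's axes at that moment; what a row does not reach only later rows make up. A row lasts 1/12 s, in which the tool goes at most 41.7 mm and 7.16 degrees, less where a joint would pass 70% of its speed; a pose out of reach is approached as far as the arm can. A call with a gripper value outside its range is refused whole. The fingers move at their own pace and stop on an object; "squeeze" is the grip in N (left out, the last holds). Time passes only in rows, so rows that repeat a pose let the fingers close. It gives the time, the measured TCP pose, the force and the opening at its end, in the units of the state.
- read_state(): the state, without advancing time (a new reading comes with each control period).
- camera(name): name is "side" or "top" or "wrist"; returns (picture, depth): 384x512x3 uint8, red, green, blue; 384x512 float32, m along the optical axis (not along the pixel's ray), 0 where there is no reading.
- get_calibration(name): a dict with "K" (3x3 intrinsics, pixels), "world_from_camera" (4x4, takes a point from camera to world coordinates); the wrist camera has in their place "mount" (4x4, takes a point from camera to tool coordinates, whose origin is the TCP and whose axes are the flange's). Camera axes: x right, y up, looking along -z (the intrinsics and any distortion apply to the point x, -y, -z); pixel columns grow to the right and rows downward; lengths in m; the calibration is good to about 2 mm. A picture is of the moment at which its call begins: read the wrist's pose just before it. get_calibration takes no time and is no camera call.
- sign_off(): hands the job in, once; it reports no verdict.
The state is a dict: "clock": time; "joint_positions": joint angles; "qvel": joint speeds; "tau": joint torques, N m; "position": TCP position; "ee_rot": TCP orientation; "contact_force": force on the tool from outside, world axes, zero at the start; "ft_torque": the same for the moment, N m; "width": opening from 0.0 (shut) to 1.0 (fully open).
Only numpy, scipy, OpenCV 4.12 (cv2) and the standard library are available. Lean on these libraries where they do the work, as an engineer would, in place of code of your own. Each camera call takes 0.05 s, during which the arm holds its last target.

## Working session

There is one attempt and no reset: what is moved stays moved. The work goes in short steps, Python scripts to look and compute and a tool call to move; the robot and the scene stay as the last step left them, time stands still between calls to the robot, and variables do not carry over. Pictures are saved under pics/ and viewed, and the job is handed in when it is done.

Besides the shell and the picture viewer there is one more tool, called after "Emit:" as name(argument=value, ...) on one line, values as JSON. drive_tool: Moves the arm, as the interface text tells. Its arguments: {"type":"object","properties":{"plan":{"type":"array"},"squeeze":{"type":"number"}},"required":["plan"]}

```bash
ls; mkdir -p pics; python3 - <<'E'
from workcell import *
import numpy as np, cv2
print(read_state())
for n in("side","top","wrist"):
    p,d=camera(n); c=get_calibration(n); print(n,c)
    cv2.imwrite(f"pics/{n}0.png",p[:,:,::-1]); np.savez(f"pics/{n}0.npz",p=p,d=d)
E
```

```text
pics
{'clock': 0.0, 'joint_positions': array([ 1.02188569,  0.47779909,  0.02234559,  1.55643938, -0.01153291,
        1.1092687 , -0.08308546]), 'qvel': array([ 0.00189036, -0.00045435,  0.00118167,  0.00173438, -0.00063336,
       -0.00014004, -0.00135945]), 'tau': array([ 8.28085581e-05, -5.82854569e+01,  1.53431632e+00, -2.72604561e+01,
       -5.43334801e-02,  1.69676350e-02,  1.78054952e-04]), 'position': array([ 0.28775829, -0.60996873,  0.23868756]), 'ee_rot': array([ 9.75806736e-01,  2.18633063e-01, -2.46580949e-04, -8.58651202e-04]), 'contact_force': array([-0.51835097, -0.51978057,  0.93549293]), 'ft_torque': array([ 0.01494443, -0.00573873, -0.00987098]), 'width': 0.996761821378212}
side {'K': array([[403.90324973,   0.        , 249.42242313],
       [  0.        , 403.90324973, 197.51589936],
       [  0.        ,   0.        ,   1.        ]]), 'world_from_camera': array([[-0.93131824,  0.19770911, -0.30587163,  0.1811113 ],
       [-0.36420307, -0.50193685,  0.78448424,  1.03593838],
       [ 0.00157144,  0.84200387,  0.5394692 ,  0.76271997],
       [ 0.        ,  0.  
[... 286 characters left out ...]
     [-0.99994257,  0.00846143,  0.00657667,  0.01774271],
       [ 0.0081055 ,  0.19567841,  0.98063462,  1.261518  ],
       [ 0.        ,  0.        ,  0.        ,  1.        ]])}
wrist {'K': array([[279.75086648,   0.        , 254.22596586],
       [  0.        , 279.75086648, 189.03613184],
       [  0.        ,   0.        ,   1.        ]]), 'mount': array([[-9.03919446e-04,  9.68485128e-01,  2.49069750e-01,
         6.76659374e-02],
       [ 9.99999558e-01,  8.10541934e-04,  4.77461584e-04,
         1.03196220e-03],
       [ 2.60532966e-04,  2.49070071e-01, -9.68485432e-01,
        -1.45764285e-01],
       [ 0.00000000e+00,  0.00000000e+00,  0.00000000e+00,
         1.00000000e+00]])}
```

View pics/top0.png

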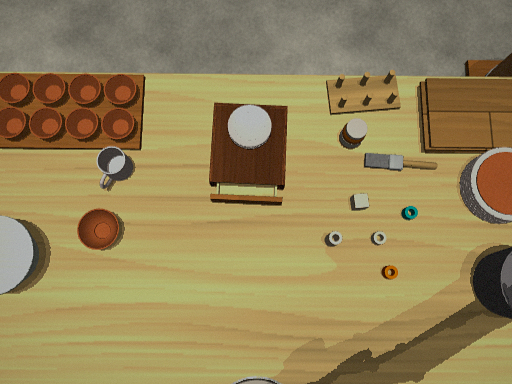

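View pics/side0.png

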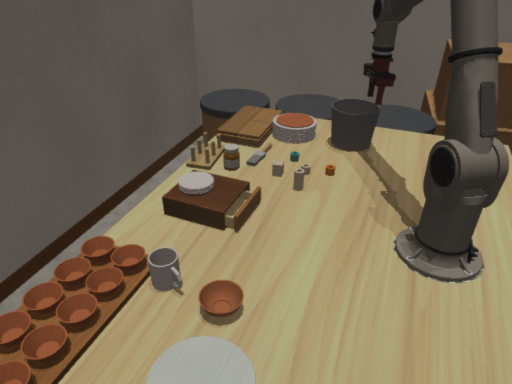

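View pics/wrist0.png

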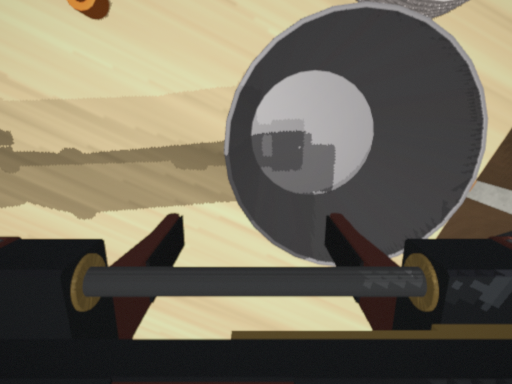

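The top view shows the cabinet, with the drawer front at about (246,198). The two cream rings are at (335,238) and (379,238); in the side view the nearer one looks tall. I'll measure both next.

```bash
cat > h.py <<'E'
import numpy as np, cv2
from workcell import *
def cloud(n,d):
    c=get_calibration(n);K=c["K"];T=c["world_from_camera"]
    v,u=np.mgrid[:384,:512]
    P=np.stack([(u-K[0,2])/K[0,0]*d,-(v-K[1,2])/K[1,1]*d,-d],-1)
    return P@T[:3,:3].T+T[:3,3]
def ray(n,u,v,z):
    c=get_calibration(n);K=c["K"];T=c["world_from_camera"]
    r=T[:3,:3]@np.array([(u-K[0,2])/K[0,0],-(v-K[1,2])/K[1,1],-1]);o=T[:3,3]
    return o+r*(z-o[2])/r[2]
E
python3 - <<'E'
import workcell; print([k for k in dir(workcell) if k[0]!='_'], getattr(workcell,'tip_extent',None))
from h import *
z=np.load("pics/top0.npz");p,d=z['p'],z['d'];X=cloud("top",d)
g=p.max(2).astype(int)-p.min(2)
hsv=cv2.cvtColor(p,cv2.COLOR_RGB2HSV)
for nm,(u0,u1,v0,v1) in dict(a=(322,348,226,252),b=(367,393,226,252),sq=(348,374,188,214)).items():
    Q=X[v0:v1,u0:u1].reshape(-1,3);zz=Q[:,2]
    print(nm,"maxz",np.percentile(zz,[50,97,99.5]))
    h=np.percentile(zz,98); m=zz>h-.008
    uv=np.argwhere((X[v0:v1,u0:u1,2]>h-.008))[:,::-1].astype(np.float32)+[u0,v0]
    (cu,cv),r=cv2.minEnclosingCircle(uv.astype(np.float32))
    print(m.sum(),Q[m].min(0),Q[m].max(0),(Q[m].min(0)+Q[m].max(0))/2,(cu,cv,r),ray("top",cu,cv,h))
# cabinet top & drawer
m=(X[...,2]>.062)&(X[...,2]<.074);m[:, :195]=0;m[:,300:]=0;m[:90]=0;m[215:]=0
n,l,s,_=cv2.connectedComponentsWithStats(m.astype(np.uint8));print(s)
for i in range(1,n):
    if s[i,4]<40: continue
    Q=X[l==i];uv=np.argwhere(l==i)[:,::-1].astype(np.float32)
    R=cv2.minAreaRect(Q[:,:2].astype(np.float32));print(s[i],Q[:,2].mean(),R);print(cv2.boxPoints(R))
m=(X[...,2]>.052)&(X[...,2]<.0685);m[:, :205]=0;m[:,290:]=0;m[:192]=0;m[208:]=0
Q=X[m];R=cv2.minAreaRect(Q[:,:2].astype(np.float32));print('front',Q[:,2].mean(),R);print(cv2.boxPoints(R))
big=cv2.resize(p[80:260,190:420],None,fx=3.4,fy=3.4,interpolation=cv2.INTER_CUBIC);cv2.imwrite("pics/topcrop.png",big[:598,:,::-1])
E
```

```text
['Unreachable', 'camera', 'get_calibration', 'read_state', 'sign_off', 'tip_extent'] 0.017
a maxz [0.00195204 0.07752026 0.08068728]
115 [ 0.35395114 -0.21494297  0.07048349] [0.4865773  0.01774271 1.261518  ] [ 0.42026422 -0.09860013  0.66600075] (334.65216064453125, 237.21739196777344, 7.38949728012085) [ 0.46983949 -0.19527411  0.07839407]
b maxz [1.16431474e-03 3.50179335e-02 1.26151800e+00]
113 [ 0.35395114 -0.34026454  0.02737979] [0.49215744 0.01774271 1.261518  ] [ 0.42305429 -0.16126092  0.6444489 ] (377.0641174316406, 238.26068115234375, 11.918794631958008) [ 0.47217377 -0.31517711  0.03535351]
sq maxz [0.00311353 0.05355772 0.80983983]
195 [ 0.35395114 -0.29146701  0.04656898] [0.59124765 0.01774271 1.261518  ] [ 0.4725994  -0.13686215  0.65404349] (360.5, 200.0, 11.011457443237305) [ 0.57108574 -0.27065571  0.05435936]
[[     0      0    512    384 191969]
 [   209    103     79     83   4374]
 [   210    194     56      8    213]
 [   267    197     15      6     52]]
[ 209  103   79   83 4374] 0.06829493843990354 ((0.721765398979187, 0.026791565120220184), (0.2003903836
[... 220 characters left out ...]
5, 0.054292839020490646), (0.14469115436077118, 0.014803203754127026), 87.85175323486328)
[[ 0.5636016  -0.01772444]
 [ 0.5783944  -0.01827935]
 [ 0.5838182   0.12631012]
 [ 0.5690254   0.12686503]]
[267 197  15   6  52] 0.06424251362697664 ((0.5692328214645386, -0.04147496074438095), (0.03679581731557846, 0.01344403624534607), 89.65229034423828)
[[ 0.56239927 -0.05983174]
 [ 0.5758431  -0.05991332]
 [ 0.5760664  -0.02311818]
 [ 0.56262255 -0.0230366 ]]
front 0.062421119850196924 ((0.5731873512268066, 0.03311725705862045), (0.1870553344488144, 0.015358087606728077), 87.83206939697266)
[[ 0.5619758  -0.06005298]
 [ 0.5773229  -0.06063395]
 [ 0.5843989   0.12628749]
 [ 0.5690518   0.12686847]]
```

```bash
cat >> h.py <<'E'
from scipy.spatial.transform import Rotation as Ro
YAW=np.radians(-2.3)
def to(pos,yaw=None):
    s=read_state();R=Ro.from_quat(s["ee_rot"])
    t=R.inv().apply(np.array(pos)-s["position"])*100
    if yaw is None: w=np.zeros(3)
    else:
        T=Ro.from_matrix([[np.cos(yaw),np.sin(yaw),0],[np.sin(yaw),-np.cos(yaw),0],[0,0,-1]])
        w=(R.inv()*T).as_rotvec(degrees=True)
    print("to",np.round(pos,4),"xyz cm",np.round(t,2),"rxyz",np.round(w,1))
E
python3 - <<'E'
from h import *
z=np.load("pics/top0.npz");p,d=z['p'],z['d'];X=cloud("top",d)
for nm,(u0,u1,v0,v1,h) in dict(a=(322,348,226,252,.075),b=(367,393,226,252,.032)).items():
    S=X[v0:v1,u0:u1];m=(S[...,2]>h-.006)&(S[...,2]<h+.01)&(d[v0:v1,u0:u1]>0)
    uv=np.argwhere(m)[:,::-1].astype(np.float32)+np.float32([u0,v0]);n,l,s,_=cv2.connectedComponentsWithStats(m.astype(np.uint8),connectivity=8)
    i=1+s[1:,4].argmax();uv=np.argwhere(l==i)[:,::-1].astype(np.float32)+np.float32([u0,v0])
    (cu,cv),r=cv2.minEnclosingCircle(uv);print(nm,cu,cv,r,ray("top",cu,cv,h),'diam',2*(r+.5)*1.2/464)
to([0.505,0.036,0.20],YAW); to([.505,.036,.041],YAW)
E
```

```text
a 335.0779724121094 237.62843322753906 6.950582981109619 [ 0.46913011 -0.19694689  0.075     ] diam 0.038537498178153204
b 379.3823547363281 237.61764526367188 6.812593460083008 [ 0.47424848 -0.32232136  0.032     ] diam 0.03782375927629142
to [0.505 0.036 0.2  ] xyz cm [ 47.21 -49.16   3.95] rxyz [-0.1  0.  27.6]
to [0.505 0.036 0.041] xyz cm [ 47.21 -49.14  19.85] rxyz [-0.1  0.  27.6]
```

View pics/topcrop.png

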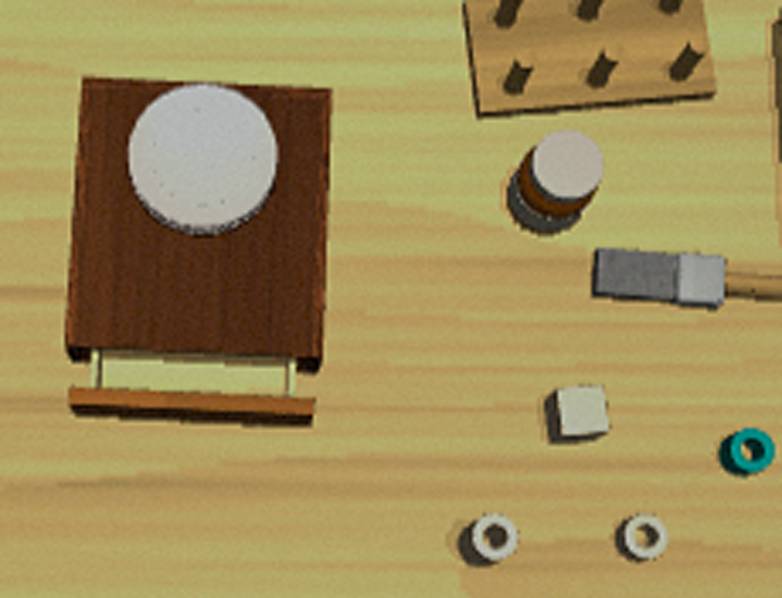

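The crop shows the tall prop at (490,538), the short prop at (642,538), and the drawer front as the brown strip along y≈405. The measured heights are 75 mm and 32 mm, so the short prop is at (0.474,-0.322). I'll move to the drawer front with the gripper shut.

Emit:
drive_tool(plan=[{"x": 2,"y": -2,"z": 0,"rz": 1,"gripper": 1},{"x": 4,"y": -4,"z": 0,"rz": 2,"gripper": 1},{"x": 7,"y": -7,"z": 0,"rz": 4,"gripper": 1},{"x": 10,"y": -10,"z": 0,"rz": 6,"gripper": 1},{"x": 13,"y": -13,"z": 0,"rz": 8,"gripper": 1},{"x": 16,"y": -16,"z": 0,"rz": 10,"gripper": 1},{"x": 19,"y": -19,"z": 0,"rz": 12,"gripper": 1},{"x": 22,"y": -22,"z": 0,"rz": 14,"gripper": 1},{"x": 25,"y": -25,"z": 0,"rz": 16,"gripper": 1},{"x": 28,"y": -28,"z": 0,"rz": 18,"gripper": 1},{"x": 31,"y": -31,"z": 0,"rz": 20,"gripper": 1},{"x": 34,"y": -34,"z": 0,"rz": 22,"gripper": 1},{"x": 37,"y": -37,"z": 0,"rz": 24,"gripper": 1},{"x": 40,"y": -40,"z": 0,"rz": 26,"gripper": 1},{"x": 42.5,"y": -43,"z": 1,"rz": 27.6,"gripper": 1},{"x": 44.5,"y": -46,"z": 2,"rz": 27.6,"gripper": 1},{"x": 46,"y": -48,"z": 3,"rz": 27.6,"gripper": 1},{"x": 47,"y": -49,"z": 4,"rz": 27.6,"gripper": 1},{"x": 47.2,"y": -49.2,"z": 4,"rz": 27.6,"gripper": 1},{"x": 47.2,"y": -49.2,"z": 4,"rz": 27.6,"gripper": 1}])

```text
validation failed for argument at $.pl...
```

Emit:
drive_tool(plan=[{"x": 2.0,"y": -2.0,"z": 0.0,"rx": 0.0,"ry": 0.0,"rz": 1.0,"gripper": 1.0}])

```text
clock: 0.23
position: [0.2937, -0.5873, 0.2383]
ee_rot: [0.978, 0.207, -0.002, 0.0]
contact_force: [0.3, -0.2, 0.6]
width: 0.956
```

```bash
python3 -c "
from h import *
to([0.505,0.036,0.2],YAW)"
```

```text
to [0.505 0.036 0.2  ] xyz cm [ 44.58 -48.43   3.69] rxyz [ 0.   0.2 26.2]
```

Emit:
drive_tool(plan=[{"x": 3,"y": -3,"z": 0,"rx": 0,"ry": 0,"rz": 2,"gripper": 1},{"x": 6,"y": -6,"z": 0,"rx": 0,"ry": 0,"rz": 4,"gripper": 1},{"x": 9,"y": -9,"z": 0,"rx": 0,"ry": 0,"rz": 6,"gripper": 1},{"x": 12,"y": -12,"z": 0,"rx": 0,"ry": 0,"rz": 8,"gripper": 1},{"x": 15,"y": -15,"z": 0,"rx": 0,"ry": 0,"rz": 10,"gripper": 1},{"x": 18,"y": -18,"z": 0,"rx": 0,"ry": 0,"rz": 12,"gripper": 1},{"x": 21,"y": -21,"z": 0,"rx": 0,"ry": 0,"rz": 14,"gripper": 1},{"x": 24,"y": -24,"z": 0,"rx": 0,"ry": 0,"rz": 16,"gripper": 1},{"x": 27,"y": -27,"z": 0,"rx": 0,"ry": 0,"rz": 18,"gripper": 1},{"x": 30,"y": -30,"z": 0,"rx": 0,"ry": 0,"rz": 20,"gripper": 1},{"x": 33,"y": -33.5,"z": 0,"rx": 0,"ry": 0,"rz": 22,"gripper": 1},{"x": 36,"y": -37,"z": 0.5,"rx": 0,"ry": 0,"rz": 24,"gripper": 1},{"x": 38.5,"y": -40,"z": 1,"rx": 0,"ry": 0,"rz": 26,"gripper": 1},{"x": 41,"y": -43,"z": 2,"rx": 0,"ry": 0,"rz": 26,"gripper": 1},{"x": 43,"y": -46,"z": 3,"rx": 0,"ry": 0,"rz": 26,"gripper": 1},{"x": 44.2,"y": -48,"z": 3.7,"rx": 0,"ry": 0.2,"rz": 26.2,"gripper": 1},{"x": 44.6,"y": -48.4,"z": 3.7,"rx": 0,"ry": 0.2,"rz": 26.2,"gripper": 1},{"x": 44.6,"y": -48.4,"z": 3.7,"rx": 0,"ry": 0.2,"rz": 26.2,"gripper": 1}])

```text
clock: 1.73
position: [0.505, 0.0384, 0.1993]
ee_rot: [1.0, -0.018, -0.0, -0.0]
contact_force: [0.0, -1.4, -0.6]
width: 0.004
```

```bash
cat >> h.py <<'E'
def wcloud(s,d):
    c=get_calibration("wrist");K=c["K"];M=c["mount"]
    v,u=np.mgrid[:384,:512]
    P=np.stack([(u-K[0,2])/K[0,0]*d,-(v-K[1,2])/K[1,1]*d,-d],-1)@M[:3,:3].T+M[:3,3]
    return P@Ro.from_quat(s["ee_rot"]).as_matrix().T+s["position"]
E
python3 - <<'E'
from h import *
s=read_state();p,d=camera("wrist");cv2.imwrite("pics/w1.png",p[:,:,::-1]);np.savez("pics/w1.npz",p=p,d=d,q=s["ee_rot"],x=s["position"])
X=wcloud(s,d)
m=(X[...,2]>.056)&(X[...,2]<.0665)&(d>0)&(X[...,0]>.54)&(X[...,0]<.6)&(abs(X[...,1]-.033)<.11)
Q=X[m];print(m.sum(),Q[:,2].mean());R=cv2.minAreaRect(Q[:,:2].astype(np.float32));print(R,cv2.boxPoints(R))
for yc in np.arange(-.05,.13,.02):
    k=abs(Q[:,1]-yc)<.01
    if k.sum()>5: print(round(yc,3),k.sum(),np.percentile(Q[k,0],[2,50,98]))
m=(X[...,2]>.064)&(X[...,2]<.074)&(X[...,0]>.6)
Q=X[m]
for yc in np.arange(-.05,.13,.03):
    k=abs(Q[:,1]-yc)<.01
    if k.sum()>5: print('carc',round(yc,3),k.sum(),np.percentile(Q[k,0],[0.5,2]))
E
```

```text
2832 0.06366572726049564
((0.5755107998847961, 0.030549518764019012), (0.18919821083545685, 0.013917575590312481), 87.60408020019531) [[ 0.56460345 -0.06367598]
 [ 0.57850885 -0.0642578 ]
 [ 0.58641815  0.12477502]
 [ 0.57251275  0.12535684]]
-0.05 301 [0.56505168 0.571994   0.57856779]
-0.03 292 [0.56677185 0.57292781 0.5792859 ]
-0.01 278 [0.56748403 0.57390212 0.58001205]
0.01 306 [0.56822748 0.5748482  0.5816986 ]
0.03 300 [0.56895723 0.575752   0.58245357]
0.05 307 [0.56966681 0.57630194 0.58308142]
0.07 307 [0.57041033 0.57729706 0.58385672]
0.09 310 [0.57111338 0.57791869 0.58460901]
0.11 304 [0.57186175 0.57854226 0.58528174]
carc -0.05 1628 [0.61016084 0.61100585]
carc -0.02 1626 [0.61127055 0.61206709]
carc 0.01 1614 [0.61256434 0.61309995]
carc 0.04 1633 [0.61372297 0.61432149]
carc 0.07 1625 [0.61481907 0.61540852]
carc 0.1 1619 [0.61599187 0.61661193]
```

View pics/w1.png

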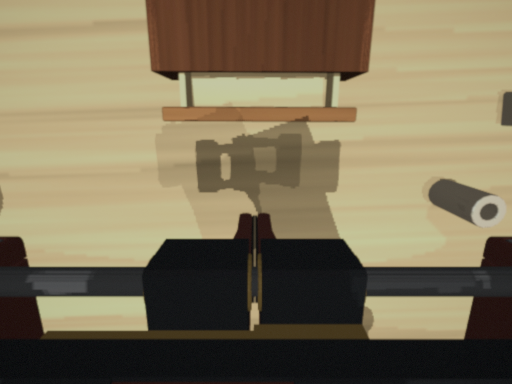

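The wrist view agrees with the top view. The drawer front's top edge runs along row ~114, its face centre is (0.5686, 0.0308), and it stands 44.5 mm proud of the carcass. Next I'll descend in front of it.

```bash
python3 -c "
from h import *
Y=-.042
to([0.52,0.033,0.038],Y)"
```

```text
to [0.52  0.033 0.038] xyz cm [ 1.5   0.23 16.17] rxyz [0.1 0.  0.2]
```

Emit:
drive_tool(plan=[{"x": 0.5,"y": 0.1,"z": 2,"rx": 0,"ry": 0,"rz": 0.2,"gripper": 1},{"x": 1.5,"y": 0.2,"z": 5,"rx": 0.1,"ry": 0,"rz": 0.2,"gripper": 1},{"x": 1.5,"y": 0.2,"z": 8,"rx": 0.1,"ry": 0,"rz": 0.2,"gripper": 1},{"x": 1.5,"y": 0.2,"z": 11,"rx": 0.1,"ry": 0,"rz": 0.2,"gripper": 1},{"x": 1.5,"y": 0.2,"z": 13.5,"rx": 0.1,"ry": 0,"rz": 0.2,"gripper": 1},{"x": 1.5,"y": 0.2,"z": 15.5,"rx": 0.1,"ry": 0,"rz": 0.2,"gripper": 1},{"x": 1.5,"y": 0.2,"z": 16.2,"rx": 0.1,"ry": 0,"rz": 0.2,"gripper": 1},{"x": 2.5,"y": 0.2,"z": 16.2,"rx": 0.1,"ry": 0,"rz": 0.2,"gripper": 1},{"x": 3.6,"y": 0.2,"z": 16.2,"rx": 0.1,"ry": 0,"rz": 0.2,"gripper": 1},{"x": 4.2,"y": 0.2,"z": 16.2,"rx": 0.1,"ry": 0,"rz": 0.2,"gripper": 1},{"x": 4.2,"y": 0.2,"z": 16.2,"rx": 0.1,"ry": 0,"rz": 0.2,"gripper": 1}])

```text
clock: 2.7
position: [0.5501, 0.0315, 0.0393]
ee_rot: [1.0, -0.022, 0.002, -0.001]
contact_force: [0.3, 0.8, 0.4]
width: 0.003
```

Emit:
drive_tool(plan=[{"x": 0,"y": 0,"z": 0,"rx": 0,"ry": 0,"rz": 0,"gripper": 1},{"x": 0,"y": 0,"z": 0,"rx": 0,"ry": 0,"rz": 0,"gripper": 1}])

```text
clock: 2.87
position: [0.5508, 0.0311, 0.0403]
ee_rot: [1.0, -0.022, 0.003, -0.001]
contact_force: [0.4, 0.4, 0.6]
width: 0.008
```

```bash
python3 -c "
from h import *
s=read_state();print(s['position'],s['ee_rot'],s['contact_force'],Ro.from_quat(s['ee_rot']).as_matrix())"
```

```text
[0.55081328 0.03111365 0.04033463] [ 9.99749674e-01 -2.21823352e-02  2.87614592e-03 -5.11607015e-04] [0.35900245 0.44158784 0.55593288] [[ 9.98999344e-01 -4.43506219e-02  5.77354916e-03]
 [-4.43565077e-02 -9.99015365e-01  8.95358628e-04]
 [ 5.72815461e-03 -1.15055716e-03 -9.99982932e-01]]
```

Emit:
drive_tool(plan=[{"x": 0.2,"y": 0,"z": 0,"rx": 0,"ry": -0.3,"rz": 0,"gripper": 1},{"x": 0.4,"y": 0,"z": 0,"rx": 0,"ry": -0.3,"rz": 0,"gripper": 1},{"x": 0.5,"y": 0,"z": 0,"rx": 0,"ry": -0.3,"rz": 0,"gripper": 1},{"x": 0.5,"y": 0,"z": 0,"rx": 0,"ry": -0.3,"rz": 0,"gripper": 1}])

```text
clock: 3.2
position: [0.556, 0.0309, 0.0404]
ee_rot: [1.0, -0.022, 0.0, -0.001]
contact_force: [-0.0, -0.6, 0.0]
width: 0.007
```

Emit:
drive_tool(plan=[{"x": 0.1,"y": 0,"z": 0,"rx": 0,"ry": 0,"rz": 0,"gripper": 1},{"x": 0.2,"y": 0,"z": 0,"rx": 0,"ry": 0,"rz": 0,"gripper": 1},{"x": 0.3,"y": 0,"z": 0,"rx": 0,"ry": 0,"rz": 0,"gripper": 1},{"x": 0.3,"y": 0,"z": 0,"rx": 0,"ry": 0,"rz": 0,"gripper": 1}])

```text
clock: 3.53
position: [0.5576, 0.0309, 0.0401]
ee_rot: [1.0, -0.022, -0.001, -0.0]
contact_force: [-4.4, -0.2, 4.2]
width: 0.003
```

Emit:
drive_tool(plan=[{"x": 0.2,"y": 0,"z": 0,"rx": 0,"ry": 0,"rz": 0,"gripper": 1},{"x": 0.3,"y": 0,"z": 0,"rx": 0,"ry": 0,"rz": 0,"gripper": 1},{"x": 0.4,"y": 0,"z": 0,"rx": 0,"ry": 0,"rz": 0,"gripper": 1},{"x": 0.4,"y": 0,"z": 0,"rx": 0,"ry": 0,"rz": 0,"gripper": 1}])

```text
clock: 3.87
position: [0.559, 0.0307, 0.0395]
ee_rot: [1.0, -0.022, -0.004, 0.0]
contact_force: [-9.1, 0.8, 5.8]
width: 0.004
```

Emit:
drive_tool(plan=[{"x": 0.2,"y": 0,"z": -0.1,"rx": 0,"ry": 0.2,"rz": 0,"gripper": 1},{"x": 0.3,"y": 0,"z": -0.1,"rx": 0,"ry": 0.2,"rz": 0,"gripper": 1},{"x": 0.4,"y": 0,"z": -0.1,"rx": 0,"ry": 0.2,"rz": 0,"gripper": 1},{"x": 0.5,"y": 0,"z": -0.1,"rx": 0,"ry": 0.2,"rz": 0,"gripper": 1}])

```text
clock: 4.2
position: [0.5605, 0.0306, 0.0396]
ee_rot: [1.0, -0.021, -0.005, 0.001]
contact_force: [-9.5, 1.3, 3.9]
width: 0.006
```

Emit:
drive_tool(plan=[{"x": 0.3,"y": 0,"z": -0.1,"rx": 0,"ry": 0.4,"rz": 0,"gripper": 1},{"x": 0.4,"y": 0,"z": -0.1,"rx": 0,"ry": 0.4,"rz": 0,"gripper": 1},{"x": 0.5,"y": 0,"z": -0.1,"rx": 0,"ry": 0.4,"rz": 0,"gripper": 1},{"x": 0.6,"y": 0,"z": -0.1,"rx": 0,"ry": 0.4,"rz": 0,"gripper": 1},{"x": 0.6,"y": 0,"z": -0.1,"rx": 0,"ry": 0.4,"rz": 0,"gripper": 1}])

```text
clock: 4.62
position: [0.5633, 0.0305, 0.0396]
ee_rot: [1.0, -0.021, -0.005, 0.001]
contact_force: [-8.9, 0.8, 4.3]
width: 0.006
```

Emit:
drive_tool(plan=[{"x": 0.3,"y": 0,"z": -0.1,"rx": 0,"ry": 0.4,"rz": 0,"gripper": 1},{"x": 0.4,"y": 0,"z": -0.1,"rx": 0,"ry": 0.4,"rz": 0,"gripper": 1},{"x": 0.5,"y": 0,"z": -0.1,"rx": 0,"ry": 0.4,"rz": 0,"gripper": 1},{"x": 0.6,"y": 0,"z": -0.1,"rx": 0,"ry": 0.4,"rz": 0,"gripper": 1},{"x": 0.6,"y": 0,"z": -0.1,"rx": 0,"ry": 0.4,"rz": 0,"gripper": 1}])

```text
clock: 5.03
position: [0.5662, 0.0304, 0.0396]
ee_rot: [1.0, -0.021, -0.005, 0.002]
contact_force: [-8.3, 0.2, 3.7]
width: 0.002
```

Emit:
drive_tool(plan=[{"x": 0.3,"y": 0,"z": -0.1,"rx": 0,"ry": 0.4,"rz": 0,"gripper": 1},{"x": 0.4,"y": 0,"z": -0.1,"rx": 0,"ry": 0.4,"rz": 0,"gripper": 1},{"x": 0.5,"y": 0,"z": -0.1,"rx": 0,"ry": 0.4,"rz": 0,"gripper": 1},{"x": 0.55,"y": 0,"z": -0.1,"rx": 0,"ry": 0.4,"rz": 0,"gripper": 1},{"x": 0.55,"y": 0,"z": -0.1,"rx": 0,"ry": 0.4,"rz": 0,"gripper": 1}])

```text
clock: 5.45
position: [0.5684, 0.0303, 0.0395]
ee_rot: [1.0, -0.02, -0.004, 0.002]
contact_force: [-9.4, -0.4, 3.6]
width: 0.006
```

Emit:
drive_tool(plan=[{"x": 0.3,"y": 0,"z": -0.1,"rx": 0,"ry": 0.4,"rz": 0,"gripper": 1},{"x": 0.4,"y": 0,"z": -0.1,"rx": 0,"ry": 0.4,"rz": 0,"gripper": 1},{"x": 0.5,"y": 0,"z": -0.1,"rx": 0,"ry": 0.4,"rz": 0,"gripper": 1},{"x": 0.55,"y": 0,"z": -0.1,"rx": 0,"ry": 0.4,"rz": 0,"gripper": 1},{"x": 0.55,"y": 0,"z": -0.1,"rx": 0,"ry": 0.4,"rz": 0,"gripper": 1}])

```text
clock: 5.87
position: [0.5693, 0.0302, 0.0395]
ee_rot: [1.0, -0.02, -0.005, 0.003]
contact_force: [-12.4, 0.4, 8.7]
width: 0.007
```

Emit:
drive_tool(plan=[{"x": 0.4,"y": 0,"z": -0.15,"rx": 0,"ry": 0.4,"rz": 0,"gripper": 1},{"x": 0.5,"y": 0,"z": -0.15,"rx": 0,"ry": 0.4,"rz": 0,"gripper": 1},{"x": 0.6,"y": 0,"z": -0.15,"rx": 0,"ry": 0.4,"rz": 0,"gripper": 1},{"x": 0.65,"y": 0,"z": -0.15,"rx": 0,"ry": 0.4,"rz": 0,"gripper": 1},{"x": 0.65,"y": 0,"z": -0.15,"rx": 0,"ry": 0.4,"rz": 0,"gripper": 1}])

```text
clock: 6.28
position: [0.5695, 0.0301, 0.0395]
ee_rot: [1.0, -0.02, -0.008, 0.004]
contact_force: [-17.3, 1.0, 10.4]
width: 0.005
```

Stop found at TCP x≈0.5695, about 12 mm past caught, with 17 N along the push. Now I'll draw the finger straight back.

Emit:
drive_tool(plan=[{"x": -0.3,"y": 0,"z": -0.1,"rx": 0,"ry": 0,"rz": 0,"gripper": 1},{"x": -0.8,"y": 0,"z": -0.1,"rx": 0,"ry": 0.4,"rz": 0,"gripper": 1},{"x": -1.4,"y": 0,"z": -0.1,"rx": 0,"ry": 0.8,"rz": 0,"gripper": 1},{"x": -2,"y": 0,"z": -0.1,"rx": 0,"ry": 0.8,"rz": 0,"gripper": 1},{"x": -2.6,"y": 0,"z": -0.1,"rx": 0,"ry": 0.8,"rz": 0,"gripper": 1},{"x": -3.2,"y": 0,"z": -0.1,"rx": 0,"ry": 0.8,"rz": 0,"gripper": 1},{"x": -3.8,"y": 0,"z": -0.1,"rx": 0,"ry": 0.8,"rz": 0,"gripper": 1},{"x": -4.4,"y": 0,"z": -0.1,"rx": 0,"ry": 0.8,"rz": 0,"gripper": 1},{"x": -5,"y": 0,"z": -0.1,"rx": 0,"ry": 0.8,"rz": 0,"gripper": 1},{"x": -5.6,"y": 0,"z": -0.1,"rx": 0,"ry": 0.8,"rz": 0,"gripper": 1},{"x": -6.2,"y": 0,"z": -0.1,"rx": 0,"ry": 0.8,"rz": 0,"gripper": 1},{"x": -6.8,"y": 0,"z": -0.1,"rx": 0,"ry": 0.8,"rz": 0,"gripper": 1},{"x": -7.4,"y": 0,"z": -0.1,"rx": 0,"ry": 0.8,"rz": 0,"gripper": 1},{"x": -8,"y": 0,"z": -0.1,"rx": 0,"ry": 0.8,"rz": 0,"gripper": 1},{"x": -8.6,"y": 0,"z": -0.1,"rx": 0,"ry": 0.8,"rz": 0,"gripper": 1},{"x": -9.2,"y": 0,"z": -0.1,"rx": 0,"ry": 0.8,"rz": 0,"gripper": 1},{"x": -9.8,"y": 0,"z": -0.1,"rx": 0,"ry": 0.8,"rz": 0,"gripper": 1},{"x": -10.4,"y": 0,"z": -0.1,"rx": 0,"ry": 0.8,"rz": 0,"gripper": 1},{"x": -10.8,"y": 0,"z": -0.1,"rx": 0,"ry": 0.8,"rz": 0,"gripper": 1}])

```text
clock: 7.87
position: [0.4615, 0.0345, 0.0425]
ee_rot: [1.0, -0.02, -0.0, 0.004]
contact_force: [0.5, -0.0, 0.6]
width: 0.009
```

```bash
python3 - <<'E'
from h import *
p,d=camera("top");cv2.imwrite("pics/top1.png",p[:,:,::-1]);np.savez("pics/top1.npz",p=p,d=d)
to([.458,.034,.16],-.042)
E
```

```text
to [0.458 0.034 0.16 ] xyz cm [ -0.28   0.15 -11.76] rxyz [0.4 0.1 0.2]
```

View pics/top1.png

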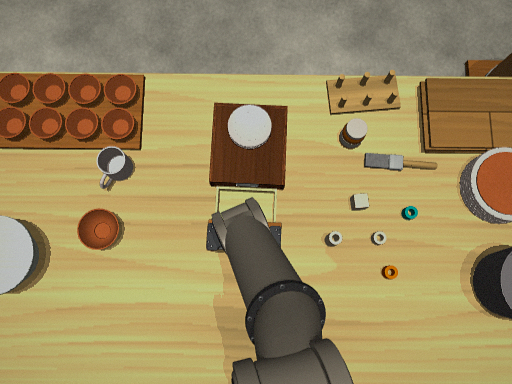

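The top view shows the drawer sprung out (interior at rows 190–225), with the bystanders unmoved. I'll rise and go to above the prop.

Emit:
drive_tool(plan=[{"x": -0.2,"y": 0,"z": -2.5,"rx": 0.4,"ry": 0,"rz": 0.2,"gripper": 1},{"x": -0.2,"y": 0,"z": -6,"rx": 0.4,"ry": 0,"rz": 0.2,"gripper": 1},{"x": -0.2,"y": 0.5,"z": -9,"rx": 0.4,"ry": 0,"rz": 0.2,"gripper": 0.5},{"x": 0,"y": 3,"z": -11.5,"rx": 0.4,"ry": 0,"rz": 0.2,"gripper": 0.3},{"x": 0.3,"y": 6,"z": -12,"rx": 0.4,"ry": 0,"rz": 0.2,"gripper": 0.3},{"x": 0.6,"y": 9.5,"z": -12,"rx": 0.4,"ry": 0,"rz": 0.2,"gripper": 0.3},{"x": 0.9,"y": 13,"z": -12,"rx": 0.4,"ry": 0,"rz": 0.2,"gripper": 0.3},{"x": 1.2,"y": 16.5,"z": -12,"rx": 0.4,"ry": 0,"rz": 0.2,"gripper": 0.3},{"x": 1.5,"y": 20,"z": -12,"rx": 0.4,"ry": 0,"rz": 0.2,"gripper": 0.3},{"x": 1.8,"y": 23.5,"z": -12,"rx": 0.4,"ry": 0,"rz": 0.2,"gripper": 0.3},{"x": 2.1,"y": 27,"z": -12,"rx": 0.4,"ry": 0,"rz": 0.2,"gripper": 0.3},{"x": 2.4,"y": 30,"z": -12,"rx": 0.4,"ry": 0,"rz": 0.2,"gripper": 0.3},{"x": 2.6,"y": 33,"z": -12,"rx": 0.4,"ry": 0,"rz": 0.2,"gripper": 0.3},{"x": 2.7,"y": 35,"z": -12,"rx": 0.4,"ry": 0,"rz": 0.2,"gripper": 0.3},{"x": 2.75,"y": 35.5,"z": -12,"rx": 0.4,"ry": 0,"rz": 0.2,"gripper": 0.3},{"x": 2.75,"y": 35.5,"z": -12,"rx": 0.4,"ry": 0,"rz": 0.2,"gripper": 0.3},{"x": 2.75,"y": 35.5,"z": -12,"rx": 0.4,"ry": 0,"rz": 0.2,"gripper": 0.3}])

```text
clock: 9.33
position: [0.4747, -0.3191, 0.1648]
ee_rot: [1.0, -0.021, -0.001, -0.0]
contact_force: [-0.2, 0.1, -0.1]
width: 0.701
```

```bash
python3 - <<'E'
from h import *
s=read_state();p,d=camera("wrist");cv2.imwrite("pics/w2.png",p[:,:,::-1])
X=wcloud(s,d);np.savez("pics/w2.npz",p=p,X=X,d=d)
m=(X[...,2]>.026)&(X[...,2]<.038)&(d>0)&(np.hypot(X[...,0]-.474,X[...,1]+.322)<.035)
Q=X[m];print(m.sum())
if len(Q)>5:
  (c,r)=cv2.minEnclosingCircle(Q[:,:2].astype(np.float32));print(c,r,Q[:,2].mean())
p,d=camera("top");cv2.imwrite("pics/top2.png",p[:,:,::-1])
X=cloud("top",d)
m=(X[...,2]>.052)&(X[...,2]<.0705)&(abs(X[...,1]-.033)<.11)&(X[...,0]>.46)&(X[...,0]<.55)&(d>0)
Q=X[m];R=cv2.minAreaRect(Q[:,:2].astype(np.float32));print('front',R,cv2.boxPoints(R))
to([.474,-.322,.021],-.042);print(s)
E
```

```text
729
(0.4771789014339447, -0.3254154622554779) 0.018018199130892754 0.03226852231898697
front ((0.505532443523407, 0.03650856763124466), (0.1882430911064148, 0.01504860632121563), 87.73992919921875) [[ 0.49430227 -0.05724304]
 [ 0.5093392  -0.05783648]
 [ 0.5167626   0.13026017]
 [ 0.5017257   0.13085362]]
to [ 0.474 -0.322  0.021] xyz cm [-0.05  0.37 14.4 ] rxyz [-0.   0.1  0.1]
{'clock': 9.3333, 'joint_positions': array([ 0.57527625,  0.39681314, -0.11720649,  1.87029172,  0.05958857,
        0.87971756, -1.18344712]), 'qvel': array([-0.0180323 , -0.00827778, -0.01517554,  0.01123569, -0.00073831,
        0.00123933,  0.00015853]), 'tau': array([ 1.40144818e+00, -4.93355978e+01,  6.85242433e-01, -2.38954121e+01,
        8.55119037e-02, -8.41943594e-02,  2.98623007e-02]), 'position': array([ 0.47468214, -0.31914697,  0.16482268]), 'ee_rot': array([ 9.99782544e-01, -2.08287045e-02, -1.01028709e-03, -9.77761714e-05]), 'contact_force': array([-0.21020576,  0.12454143, -0.13970427]), 'ft_torque': array([ 0.02603474, -0.03468691,  0.00329536]), 'width': 0.7006872199745109}
```

View pics/w2.png

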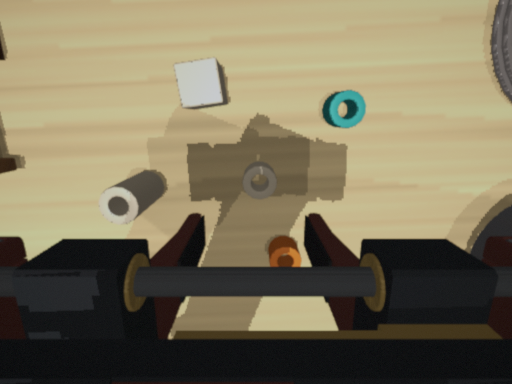

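View pics/top2.png

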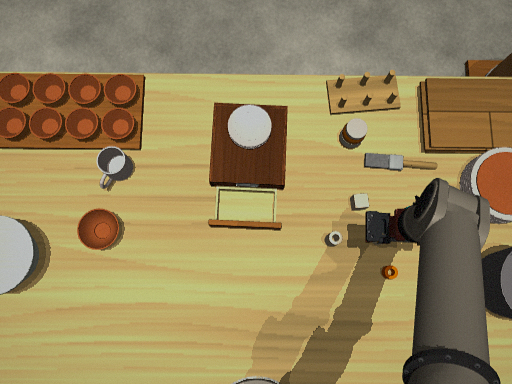

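Wrist view: the short prop is at (259,180), located at (0.477,-0.325) with radius 18 mm and top at 32 mm. It's standing upright. The top view shows the drawer open. I'll descend on the prop, closing only at the end.

Emit:
drive_tool(plan=[{"x": 0.2,"y": 0.5,"z": 2,"rx": 0,"ry": 0.1,"rz": 0.1,"gripper": 0.3},{"x": 0.2,"y": 0.6,"z": 5,"rx": 0,"ry": 0.1,"rz": 0.1,"gripper": 0.3},{"x": 0.2,"y": 0.6,"z": 8,"rx": 0,"ry": 0.1,"rz": 0.1,"gripper": 0.3},{"x": 0.2,"y": 0.6,"z": 10,"rx": 0,"ry": 0.1,"rz": 0.1,"gripper": 0.3},{"x": 0.2,"y": 0.6,"z": 10,"rx": 0,"ry": 0.1,"rz": 0.1,"gripper": 0.3}])

```text
clock: 9.85
position: [0.4743, -0.3211, 0.0612]
ee_rot: [1.0, -0.02, -0.003, -0.002]
contact_force: [-0.4, -0.3, 0.4]
width: 0.698
```

```bash
python3 -c "
from h import *
to([.4768,-.3250,.022],-.042);print(read_state()['position'])"
```

```text
to [ 0.4768 -0.325   0.022 ] xyz cm [0.29 0.4  3.92] rxyz [-0.2  0.4  0.2]
[ 0.47430606 -0.32110688  0.06120208]
```

Emit:
drive_tool(plan=[{"x": 0.3,"y": 0.4,"z": 0.2,"rx": -0.2,"ry": 0.4,"rz": 0.2,"gripper": 0.3},{"x": 0.3,"y": 0.4,"z": 1.5,"rx": -0.2,"ry": 0.4,"rz": 0.2,"gripper": 0.3},{"x": 0.3,"y": 0.4,"z": 2.8,"rx": -0.2,"ry": 0.4,"rz": 0.2,"gripper": 0.3},{"x": 0.3,"y": 0.4,"z": 3.7,"rx": -0.2,"ry": 0.4,"rz": 0.2,"gripper": 0.3},{"x": 0.3,"y": 0.4,"z": 3.9,"rx": -0.2,"ry": 0.4,"rz": 0.2,"gripper": 0.3},{"x": 0.3,"y": 0.4,"z": 3.9,"rx": -0.2,"ry": 0.4,"rz": 0.2,"gripper": 0.3}])

```text
clock: 10.35
position: [0.4764, -0.3248, 0.0214]
ee_rot: [1.0, -0.021, -0.0, -0.001]
contact_force: [0.1, 0.3, -0.2]
width: 0.702
```

Now grip.

Emit:
drive_tool(plan=[{"x": 0,"y": 0,"z": 0,"rx": 0,"ry": 0,"rz": 0,"gripper": 0.5},{"x": 0,"y": 0,"z": 0,"rx": 0,"ry": 0,"rz": 0,"gripper": 0.7},{"x": 0,"y": 0,"z": 0,"rx": 0,"ry": 0,"rz": 0,"gripper": 0.8},{"x": 0,"y": 0,"z": 0,"rx": 0,"ry": 0,"rz": 0,"gripper": 1},{"x": 0,"y": 0,"z": 0,"rx": 0,"ry": 0,"rz": 0,"gripper": 1},{"x": 0,"y": 0,"z": 0,"rx": 0,"ry": 0,"rz": 0,"gripper": 1}], squeeze=15)

```text
clock: 10.85
position: [0.4767, -0.3249, 0.0218]
ee_rot: [1.0, -0.021, -0.0, -0.001]
contact_force: [-0.3, 0.2, 3.0]
width: 0.41
```

Emit:
drive_tool(plan=[{"x": 0,"y": 0,"z": -1,"rx": 0,"ry": 0,"rz": 0,"gripper": 1},{"x": 0,"y": 0,"z": -3,"rx": 0,"ry": 0,"rz": 0,"gripper": 1},{"x": 0,"y": 0,"z": -6,"rx": 0,"ry": 0,"rz": 0,"gripper": 1},{"x": 0,"y": 0,"z": -9,"rx": 0,"ry": 0,"rz": 0,"gripper": 1},{"x": 0,"y": 0,"z": -12,"rx": 0,"ry": 0,"rz": 0,"gripper": 1},{"x": 0.3,"y": -2,"z": -14,"rx": 0,"ry": 0,"rz": 0,"gripper": 1},{"x": 0.8,"y": -5,"z": -14,"rx": 0,"ry": 0,"rz": 0,"gripper": 1},{"x": 1.4,"y": -8,"z": -14,"rx": 0,"ry": 0,"rz": 0,"gripper": 1},{"x": 2,"y": -11,"z": -14,"rx": 0,"ry": 0,"rz": 0,"gripper": 1},{"x": 2.6,"y": -14,"z": -14,"rx": 0,"ry": 0,"rz": 0,"gripper": 1},{"x": 3.2,"y": -17,"z": -14,"rx": 0,"ry": 0,"rz": 0,"gripper": 1},{"x": 3.8,"y": -20,"z": -14,"rx": 0,"ry": 0,"rz": 0,"gripper": 1},{"x": 4.4,"y": -23,"z": -14,"rx": 0,"ry": 0,"rz": 0,"gripper": 1},{"x": 5,"y": -26,"z": -14,"rx": 0,"ry": 0,"rz": 0,"gripper": 1},{"x": 5.6,"y": -29,"z": -14,"rx": 0,"ry": 0,"rz": 0,"gripper": 1},{"x": 6.1,"y": -32,"z": -14,"rx": 0,"ry": 0,"rz": 0,"gripper": 1},{"x": 6.4,"y": -34.5,"z": -14,"rx": 0,"ry": 0,"rz": 0,"gripper": 1},{"x": 6.6,"y": -36,"z": -14,"rx": 0,"ry": 0,"rz": 0,"gripper": 1},{"x": 6.6,"y": -36,"z": -14,"rx": 0,"ry": 0,"rz": 0,"gripper": 1},{"x": 6.6,"y": -36,"z": -14,"rx": 0,"ry": 0,"rz": 0,"gripper": 1}])

```text
clock: 12.52
position: [0.5578, 0.0323, 0.1626]
ee_rot: [1.0, -0.02, 0.0, -0.0]
contact_force: [-0.2, -0.1, -1.1]
width: 0.414
```

```bash
python3 - <<'E'
from h import *
s=read_state();p,d=camera("wrist");cv2.imwrite("pics/w3.png",p[:,:,::-1])
X=wcloud(s,d);np.savez("pics/w3.npz",p=p,X=X,d=d)
for yc in (-.04,-.02,.09,.11):
    m=(d>0)&(abs(X[...,1]-yc)<.006)&(X[...,0]>.46)&(X[...,0]<.64)
    Q=X[m]
    for a,b in((.003,.025),(.04,.05),(.058,.067)):
        k=(Q[:,2]>a)&(Q[:,2]<b)
        if k.sum()>5: print(yc,a,k.sum(),np.percentile(Q[k,0],[1,50,99]),Q[k,2].mean())
to([.5575,.0315,.037],-.042)
E
```

```text
-0.04 0.003 903 [0.5114889  0.55714321 0.60358207] 0.015288878334094263
-0.04 0.04 429 [0.51106059 0.55144354 0.60319529] 0.04354470233034298
-0.04 0.058 30 [0.51059157 0.51134478 0.63198527] 0.06090399625768644
-0.02 0.003 825 [0.51212176 0.55586975 0.60432251] 0.013977936068370467
-0.02 0.04 116 [0.51174502 0.60037628 0.60421647] 0.0439830752800404
-0.02 0.058 26 [0.50865286 0.51190674 0.61930879] 0.06225918209018507
0.09 0.003 862 [0.51651348 0.55951784 0.60858813] 0.014061731995673284
0.09 0.04 132 [0.51615251 0.60415446 0.60871717] 0.044284719736356705
0.09 0.058 47 [0.51006879 0.51601206 0.62489349] 0.06250043244188166
0.11 0.003 400 [0.51704223 0.55402248 0.60940178] 0.017177591493746293
0.11 0.04 700 [0.51714635 0.56391312 0.60852615] 0.043746433244479584
0.11 0.058 25 [0.51671827 0.51751802 0.51799037] 0.06059621040640145
to [0.5575 0.0315 0.037 ] xyz cm [-0.02 -0.06 12.55] rxyz [-0.  0. -0.]
```

View pics/w3.png

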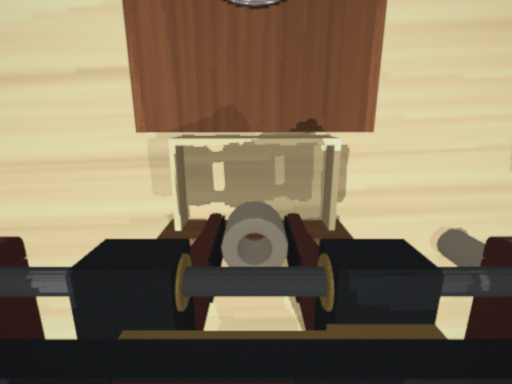

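Wrist view: the prop is held between the jaws at (255,235), above the open drawer interior (rows 140–230). The inner walls measure x≈0.514–0.600, so the prop is centred. Lowering.

Emit:
drive_tool(plan=[{"x": 0,"y": 0,"z": 1.5,"rx": 0,"ry": 0,"rz": 0,"gripper": 1},{"x": 0,"y": 0,"z": 4,"rx": 0,"ry": 0,"rz": 0,"gripper": 1},{"x": 0,"y": 0,"z": 6.5,"rx": 0,"ry": 0,"rz": 0,"gripper": 1},{"x": 0,"y": 0,"z": 9,"rx": 0,"ry": 0,"rz": 0,"gripper": 1},{"x": 0,"y": 0,"z": 10.5,"rx": 0,"ry": 0,"rz": 0,"gripper": 1},{"x": 0,"y": 0,"z": 11.5,"rx": 0,"ry": 0,"rz": 0,"gripper": 1},{"x": 0,"y": 0,"z": 12,"rx": 0,"ry": 0,"rz": 0,"gripper": 1},{"x": 0,"y": 0,"z": 12.2,"rx": 0,"ry": 0,"rz": 0,"gripper": 1},{"x": 0,"y": 0,"z": 12.2,"rx": 0,"ry": 0,"rz": 0,"gripper": 1},{"x": 0,"y": 0,"z": 12.2,"rx": 0,"ry": 0,"rz": 0,"gripper": 1}])

```text
clock: 13.4
position: [0.5584, 0.0307, 0.0414]
ee_rot: [1.0, -0.022, 0.001, -0.0]
contact_force: [0.1, 0.1, -0.1]
width: 0.416
```

```bash
python3 -c "
from h import *
to([.5575,.0315,.035],-.042);print(read_state()['position'])"
```

```text
to [0.5575 0.0315 0.035 ] xyz cm [-0.1  -0.08  0.64] rxyz [-0.  -0.1 -0.1]
[0.55843651 0.03070474 0.04138749]
```

Emit:
drive_tool(plan=[{"x": 0,"y": 0,"z": 0.2,"rx": 0,"ry": 0,"rz": 0,"gripper": 1},{"x": 0,"y": 0,"z": 0.4,"rx": 0,"ry": 0,"rz": 0,"gripper": 1},{"x": 0,"y": 0,"z": 0.55,"rx": 0,"ry": 0,"rz": 0,"gripper": 1},{"x": 0,"y": 0,"z": 0.6,"rx": 0,"ry": 0,"rz": 0,"gripper": 1},{"x": 0,"y": 0,"z": 0.6,"rx": 0,"ry": 0,"rz": 0,"gripper": 1}])

```text
clock: 13.82
position: [0.5583, 0.0307, 0.0353]
ee_rot: [1.0, -0.022, 0.001, -0.0]
contact_force: [-0.2, 0.1, -0.6]
width: 0.411
```

Emit:
drive_tool(plan=[{"x": 0,"y": 0,"z": 0.05,"rx": 0,"ry": 0,"rz": 0,"gripper": 1},{"x": 0,"y": 0,"z": 0.1,"rx": 0,"ry": 0,"rz": 0,"gripper": 1},{"x": 0,"y": 0,"z": 0.1,"rx": 0,"ry": 0,"rz": 0,"gripper": 1}])

```text
clock: 14.07
position: [0.5584, 0.0307, 0.0348]
ee_rot: [1.0, -0.022, 0.001, -0.0]
contact_force: [-1.4, -0.3, 3.9]
width: 0.412
```

Contact with the floor (3.9 N up). Opening slowly, then rising.

Emit:
drive_tool(plan=[{"x": 0,"y": 0,"z": 0,"rx": 0,"ry": 0,"rz": 0,"gripper": 0.5},{"x": 0,"y": 0,"z": 0,"rx": 0,"ry": 0,"rz": 0,"gripper": 0.4},{"x": 0,"y": 0,"z": 0,"rx": 0,"ry": 0,"rz": 0,"gripper": 0.3},{"x": 0,"y": 0,"z": 0,"rx": 0,"ry": 0,"rz": 0,"gripper": 0.3},{"x": 0,"y": 0,"z": 0,"rx": 0,"ry": 0,"rz": 0,"gripper": 0.3},{"x": 0,"y": 0,"z": -1,"rx": 0,"ry": 0,"rz": 0,"gripper": 0.3},{"x": 0,"y": 0,"z": -2.5,"rx": 0,"ry": 0,"rz": 0,"gripper": 0.3},{"x": 0,"y": 0,"z": -4.5,"rx": 0,"ry": 0,"rz": 0,"gripper": 0.3},{"x": 0,"y": 0,"z": -7,"rx": 0,"ry": 0,"rz": 0,"gripper": 0.3},{"x": -1,"y": 0,"z": -9.5,"rx": 0,"ry": 0,"rz": 0,"gripper": 0.6},{"x": -3,"y": 0,"z": -12,"rx": 0,"ry": 0,"rz": 0,"gripper": 1},{"x": -6,"y": 0,"z": -12,"rx": 0,"ry": 0,"rz": 0,"gripper": 1},{"x": -8.5,"y": 0,"z": -12,"rx": 0,"ry": 0,"rz": 0,"gripper": 1},{"x": -9.5,"y": 0,"z": -12,"rx": 0,"ry": 0,"rz": 0,"gripper": 1},{"x": -9.5,"y": 0,"z": -12,"rx": 0,"ry": 0,"rz": 0,"gripper": 1}])

```text
clock: 15.32
position: [0.4614, 0.0347, 0.1552]
ee_rot: [1.0, -0.021, 0.0, 0.0]
contact_force: [0.3, 0.5, 0.3]
width: 0.283
```

```bash
python3 - <<'E'
from h import *
s=read_state();p,d=camera("wrist");cv2.imwrite("pics/w4.png",p[:,:,::-1])
X=wcloud(s,d)
m=(X[...,2]>.040)&(X[...,2]<.05)&(d>0)&(np.hypot(X[...,0]-.558,X[...,1]-.031)<.03)
Q=X[m];print(m.sum(),cv2.minEnclosingCircle(Q[:,:2].astype(np.float32)),Q[:,2].mean())
m=(X[...,2]>.0585)&(X[...,2]<.067)&(X[...,0]<.54)&(X[...,0]>.48)&(abs(X[...,1]-.03)<.1)&(d>0)
Q=X[m];R=cv2.minAreaRect(Q[:,:2].astype(np.float32));print('front',R,cv2.boxPoints(R))
to([.460,.034,.039],-.042);print(s['position'])
E
```

```text
1069 ((0.5586694478988647, 0.029490770772099495), 0.018061814829707146) 0.0455272986690218
front ((0.507412850856781, 0.03346605598926544), (0.18928015232086182, 0.014224302023649216), 87.74588012695312) [[ 0.49658385 -0.06082106]
 [ 0.51079714 -0.06138052]
 [ 0.5182419   0.12775317]
 [ 0.50402856  0.12831263]]
to [0.46  0.034 0.039] xyz cm [-0.36  0.09 11.63] rxyz [-0.  -0.1 -0.1]
[0.46139926 0.03468275 0.15516411]
```

View pics/w4.png

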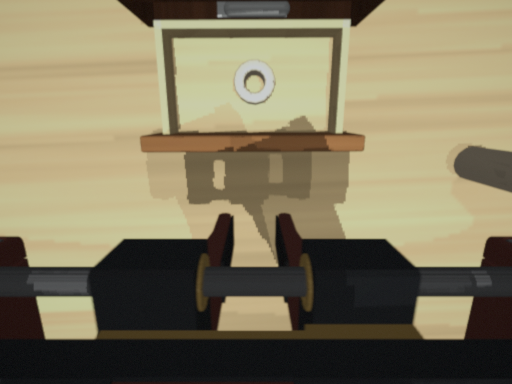

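The prop is standing upright in the drawer at (255,82), with its top at 45.5 mm as expected. Descending in front of the drawer.

Emit:
drive_tool(plan=[{"x": -0.2,"y": 0,"z": 2,"rx": 0,"ry": 0,"rz": 0,"gripper": 1},{"x": -0.2,"y": 0.1,"z": 5,"rx": 0,"ry": 0,"rz": 0,"gripper": 1},{"x": -0.2,"y": 0.1,"z": 8,"rx": 0,"ry": 0,"rz": 0,"gripper": 1},{"x": -0.2,"y": 0.1,"z": 10.5,"rx": 0,"ry": 0,"rz": 0,"gripper": 1},{"x": -0.2,"y": 0.1,"z": 11.4,"rx": 0,"ry": 0,"rz": 0,"gripper": 1},{"x": -0.2,"y": 0.1,"z": 11.4,"rx": 0,"ry": 0,"rz": 0,"gripper": 1},{"x": 0.5,"y": 0.1,"z": 11.4,"rx": 0,"ry": 0,"rz": 0,"gripper": 1},{"x": 1.2,"y": 0.1,"z": 11.4,"rx": 0,"ry": 0,"rz": 0,"gripper": 1},{"x": 1.8,"y": 0.1,"z": 11.4,"rx": 0,"ry": 0,"rz": 0,"gripper": 1},{"x": 2.2,"y": 0.1,"z": 11.4,"rx": 0,"ry": 0,"rz": 0,"gripper": 1},{"x": 2.2,"y": 0.1,"z": 11.4,"rx": 0,"ry": 0,"rz": 0,"gripper": 1}])

```text
clock: 16.28
position: [0.4877, 0.0329, 0.0424]
ee_rot: [1.0, -0.022, 0.003, -0.0]
contact_force: [0.3, -0.1, -0.1]
width: 0.006
```

```bash
python3 -c "
from h import *
to([.5695,.0305,.040],-.042);s=read_state();print(s['position'],s['contact_force'])"
```

```text
to [0.5695 0.0305 0.04  ] xyz cm [ 8.18 -0.12  0.28] rxyz [-0.  -0.3 -0.1]
[0.48773057 0.03285691 0.04236243] [ 0.26901093 -0.11466322 -0.10631935]
```

Emit:
drive_tool(plan=[{"x": 0.1,"y": 0,"z": 0,"rx": 0,"ry": -0.2,"rz": 0,"gripper": 1},{"x": 0.2,"y": 0,"z": 0,"rx": 0,"ry": -0.2,"rz": 0,"gripper": 1},{"x": 0.4,"y": 0,"z": 0,"rx": 0,"ry": -0.2,"rz": 0,"gripper": 1},{"x": 0.6,"y": 0,"z": 0,"rx": 0,"ry": -0.2,"rz": 0,"gripper": 1},{"x": 0.9,"y": 0,"z": 0,"rx": 0,"ry": -0.2,"rz": 0,"gripper": 1},{"x": 1.2,"y": 0,"z": 0,"rx": 0,"ry": -0.2,"rz": 0,"gripper": 1},{"x": 1.5,"y": 0,"z": 0,"rx": 0,"ry": -0.2,"rz": 0,"gripper": 1},{"x": 1.8,"y": 0,"z": 0,"rx": 0,"ry": -0.2,"rz": 0,"gripper": 1},{"x": 2.1,"y": 0,"z": 0,"rx": 0,"ry": -0.2,"rz": 0,"gripper": 1},{"x": 2.4,"y": 0,"z": 0,"rx": 0,"ry": -0.2,"rz": 0,"gripper": 1},{"x": 2.7,"y": 0,"z": 0,"rx": 0,"ry": -0.2,"rz": 0,"gripper": 1},{"x": 3.0,"y": 0,"z": 0,"rx": 0,"ry": -0.2,"rz": 0,"gripper": 1}])

```text
clock: 17.28
position: [0.5149, 0.0316, 0.0421]
ee_rot: [1.0, -0.021, -0.002, 0.0]
contact_force: [-7.3, 1.9, 5.8]
width: 0.006
```

Emit:
drive_tool(plan=[{"x": 0.5,"y": 0,"z": -0.05,"rx": 0,"ry": 0.2,"rz": 0,"gripper": 1},{"x": 0.8,"y": 0,"z": -0.05,"rx": 0,"ry": 0.2,"rz": 0,"gripper": 1},{"x": 1.1,"y": 0,"z": -0.05,"rx": 0,"ry": 0.2,"rz": 0,"gripper": 1},{"x": 1.4,"y": 0,"z": -0.05,"rx": 0,"ry": 0.2,"rz": 0,"gripper": 1},{"x": 1.7,"y": 0,"z": -0.05,"rx": 0,"ry": 0.2,"rz": 0,"gripper": 1},{"x": 2.0,"y": 0,"z": -0.05,"rx": 0,"ry": 0.2,"rz": 0,"gripper": 1},{"x": 2.3,"y": 0,"z": -0.05,"rx": 0,"ry": 0.2,"rz": 0,"gripper": 1},{"x": 2.6,"y": 0,"z": -0.05,"rx": 0,"ry": 0.2,"rz": 0,"gripper": 1},{"x": 2.9,"y": 0,"z": -0.05,"rx": 0,"ry": 0.2,"rz": 0,"gripper": 1},{"x": 3.2,"y": 0,"z": -0.05,"rx": 0,"ry": 0.2,"rz": 0,"gripper": 1},{"x": 3.5,"y": 0,"z": -0.05,"rx": 0,"ry": 0.2,"rz": 0,"gripper": 1},{"x": 3.8,"y": 0,"z": -0.05,"rx": 0,"ry": 0.2,"rz": 0,"gripper": 1},{"x": 4.1,"y": 0,"z": -0.05,"rx": 0,"ry": 0.2,"rz": 0,"gripper": 1},{"x": 4.4,"y": 0,"z": -0.05,"rx": 0,"ry": 0.2,"rz": 0,"gripper": 1}])

```text
clock: 18.45
position: [0.5544, 0.0299, 0.0417]
ee_rot: [1.0, -0.021, -0.004, 0.001]
contact_force: [-12.8, 0.5, 8.5]
width: 0.007
```

Emit:
drive_tool(plan=[{"x": 0.5,"y": 0,"z": -0.1,"rx": 0,"ry": 0.4,"rz": 0,"gripper": 1},{"x": 0.7,"y": 0,"z": -0.1,"rx": 0,"ry": 0.4,"rz": 0,"gripper": 1},{"x": 0.9,"y": 0,"z": -0.1,"rx": 0,"ry": 0.4,"rz": 0,"gripper": 1},{"x": 1.1,"y": 0,"z": -0.1,"rx": 0,"ry": 0.4,"rz": 0,"gripper": 1},{"x": 1.3,"y": 0,"z": -0.1,"rx": 0,"ry": 0.4,"rz": 0,"gripper": 1},{"x": 1.4,"y": 0,"z": -0.1,"rx": 0,"ry": 0.4,"rz": 0,"gripper": 1},{"x": 1.4,"y": 0,"z": -0.1,"rx": 0,"ry": 0.4,"rz": 0,"gripper": 1}])

```text
clock: 19.03
position: [0.565, 0.0296, 0.0417]
ee_rot: [1.0, -0.021, -0.004, 0.001]
contact_force: [-7.0, 0.5, 3.1]
width: 0.006
```

Emit:
drive_tool(plan=[{"x": 0.3,"y": 0,"z": -0.1,"rx": 0,"ry": 0.4,"rz": 0,"gripper": 1},{"x": 0.4,"y": 0,"z": -0.1,"rx": 0,"ry": 0.4,"rz": 0,"gripper": 1},{"x": 0.5,"y": 0,"z": -0.1,"rx": 0,"ry": 0.4,"rz": 0,"gripper": 1},{"x": 0.6,"y": 0,"z": -0.1,"rx": 0,"ry": 0.4,"rz": 0,"gripper": 1},{"x": 0.6,"y": 0,"z": -0.1,"rx": 0,"ry": 0.4,"rz": 0,"gripper": 1}])

```text
clock: 19.45
position: [0.5672, 0.0294, 0.0417]
ee_rot: [1.0, -0.02, -0.004, 0.002]
contact_force: [-8.5, -0.3, 2.9]
width: 0.01
```

Emit:
drive_tool(plan=[{"x": 0.3,"y": 0,"z": -0.1,"rx": 0,"ry": 0.4,"rz": 0,"gripper": 1},{"x": 0.4,"y": 0,"z": -0.1,"rx": 0,"ry": 0.4,"rz": 0,"gripper": 1},{"x": 0.5,"y": 0,"z": -0.1,"rx": 0,"ry": 0.4,"rz": 0,"gripper": 1},{"x": 0.6,"y": 0,"z": -0.1,"rx": 0,"ry": 0.4,"rz": 0,"gripper": 1},{"x": 0.6,"y": 0,"z": -0.1,"rx": 0,"ry": 0.4,"rz": 0,"gripper": 1}])

```text
clock: 19.87
position: [0.569, 0.0293, 0.0417]
ee_rot: [1.0, -0.02, -0.005, 0.002]
contact_force: [-10.3, 0.3, 4.3]
width: -0.002
```

Emit:
drive_tool(plan=[{"x": 0.3,"y": 0,"z": -0.1,"rx": 0,"ry": 0.4,"rz": 0,"gripper": 1},{"x": 0.4,"y": 0,"z": -0.1,"rx": 0,"ry": 0.4,"rz": 0,"gripper": 1},{"x": 0.5,"y": 0,"z": -0.1,"rx": 0,"ry": 0.4,"rz": 0,"gripper": 1},{"x": 0.6,"y": 0,"z": -0.1,"rx": 0,"ry": 0.4,"rz": 0,"gripper": 1},{"x": 0.6,"y": 0,"z": -0.1,"rx": 0,"ry": 0.4,"rz": 0,"gripper": 1}])

```text
clock: 20.28
position: [0.5694, 0.0293, 0.0416]
ee_rot: [1.0, -0.019, -0.007, 0.003]
contact_force: [-14.8, 1.1, 9.9]
width: 0.002
```

Emit:
drive_tool(plan=[{"x": 0.4,"y": 0,"z": -0.15,"rx": 0,"ry": 0.4,"rz": 0,"gripper": 1},{"x": 0.5,"y": 0,"z": -0.15,"rx": 0,"ry": 0.4,"rz": 0,"gripper": 1},{"x": 0.6,"y": 0,"z": -0.15,"rx": 0,"ry": 0.4,"rz": 0,"gripper": 1},{"x": 0.65,"y": 0,"z": -0.15,"rx": 0,"ry": 0.4,"rz": 0,"gripper": 1},{"x": 0.65,"y": 0,"z": -0.15,"rx": 0,"ry": 0.4,"rz": 0,"gripper": 1}])

```text
clock: 20.7
position: [0.5694, 0.0292, 0.0417]
ee_rot: [1.0, -0.019, -0.01, 0.004]
contact_force: [-15.3, 1.1, 9.3]
width: 0.005
```

At the stop again, in the same place, with 15 N. Drawing back slowly.

Emit:
drive_tool(plan=[{"x": -0.2,"y": 0,"z": -0.1,"rx": 0,"ry": 0.4,"rz": 0,"gripper": 1},{"x": -0.5,"y": 0,"z": -0.1,"rx": 0,"ry": 0.8,"rz": 0,"gripper": 1},{"x": -0.8,"y": 0,"z": -0.1,"rx": 0,"ry": 1,"rz": 0,"gripper": 1},{"x": -1.1,"y": 0,"z": -0.1,"rx": 0,"ry": 1,"rz": 0,"gripper": 1},{"x": -1.5,"y": 0,"z": -0.1,"rx": 0,"ry": 1,"rz": 0,"gripper": 1},{"x": -2,"y": 0,"z": -0.1,"rx": 0,"ry": 1,"rz": 0,"gripper": 1},{"x": -2.6,"y": 0,"z": -0.1,"rx": 0,"ry": 1,"rz": 0,"gripper": 1},{"x": -3.3,"y": 0,"z": -0.1,"rx": 0,"ry": 1,"rz": 0,"gripper": 1},{"x": -4,"y": 0,"z": -0.1,"rx": 0,"ry": 1,"rz": 0,"gripper": 1},{"x": -5,"y": 0,"z": -0.1,"rx": 0,"ry": 1,"rz": 0,"gripper": 1},{"x": -6,"y": 0,"z": -0.1,"rx": 0,"ry": 1,"rz": 0,"gripper": 1},{"x": -7,"y": 0,"z": -0.1,"rx": 0,"ry": 1,"rz": 0,"gripper": 1},{"x": -8,"y": 0,"z": -0.1,"rx": 0,"ry": 1,"rz": 0,"gripper": 1},{"x": -9,"y": 0,"z": -0.1,"rx": 0,"ry": 1,"rz": 0,"gripper": 1},{"x": -9.5,"y": 0,"z": -3,"rx": 0,"ry": 1,"rz": 0,"gripper": 1},{"x": -9.5,"y": 0,"z": -6.5,"rx": 0,"ry": 1,"rz": 0,"gripper": 1},{"x": -9.5,"y": 0,"z": -10,"rx": 0,"ry": 1,"rz": 0,"gripper": 1},{"x": -9.5,"y": 0,"z": -13,"rx": 0,"ry": 1,"rz": 0,"gripper": 1},{"x": -9.5,"y": 0,"z": -14,"rx": 0,"ry": 1,"rz": 0,"gripper": 1},{"x": -9.5,"y": 0,"z": -14,"rx": 0,"ry": 1,"rz": 0,"gripper": 1}])

```text
clock: 22.37
position: [0.4785, 0.0342, 0.186]
ee_rot: [1.0, -0.019, 0.002, 0.004]
contact_force: [-0.8, 1.2, -0.1]
width: 0.003
```

```bash
python3 - <<'E'
from h import *
s=read_state();p,d=camera("wrist");cv2.imwrite("pics/w5.png",p[:,:,::-1])
X=wcloud(s,d)
for lo,hi in((.48,.545),(.545,.6)):
  m=(X[...,2]>.0585)&(X[...,2]<.067)&(X[...,0]<hi)&(X[...,0]>lo)&(abs(X[...,1]-.03)<.1)&(d>0)
  Q=X[m].astype(np.float32)
  if len(Q)>50: R=cv2.minAreaRect(Q[:,:2]);print('front',len(Q),R,cv2.boxPoints(R))
p,d=camera("top");cv2.imwrite("pics/top3.png",p[:,:,::-1]);p,d=camera("side");cv2.imwrite("pics/side3.png",p[:,:,::-1])
print(s['position'],s['contact_force'])
E
```

```text
Traceback (most recent call last):
cv2.error: OpenCV(4.12.0) /io/opencv/modules/imgproc/src/convhull.cpp:143: error: (-215:Assertion failed) total >= 0 && (depth == CV_32F || depth == CV_32S) in function 'convexHull'
```

View pics/w5.png

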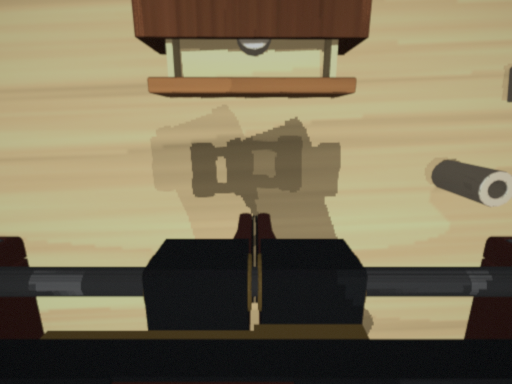

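Wrist view: the drawer is caught (its front at row ~86), and the prop's rim is visible inside at (254,46). I'll measure again, after the time that has passed, and look from the other cameras.

```bash
python3 - <<'E'
from h import *
s=read_state();p,d=camera("wrist")
X=wcloud(s,d)
m=(X[...,2]>.0585)&(X[...,2]<.067)&(X[...,0]<.6)&(X[...,0]>.545)&(abs(X[...,1]-.03)<.1)&(d>0)
Q=np.ascontiguousarray(X[m][:,:2],np.float32);R=cv2.minAreaRect(Q);print('front',len(Q),R,cv2.boxPoints(R))
m=(X[...,2]>.040)&(X[...,2]<.05)&(d>0)&(X[...,0]>.585)&(abs(X[...,1]-.03)<.025)
Q=X[m];print('prop',m.sum(),Q.min(0),Q.max(0))
p,d=camera("top");cv2.imwrite("pics/top3.png",p[:,:,::-1]);p,d=camera("side");cv2.imwrite("pics/side3.png",p[:,:,::-1])
print(s['position'],s['contact_force'],s['clock'])
E
```

```text
front 3562 ((0.5751899480819702, 0.030631639063358307), (0.1899847537279129, 0.013894820585846901), 87.7600326538086) [[ 0.5645351  -0.06401662]
 [ 0.57841927 -0.06455969]
 [ 0.5858448   0.1252799 ]
 [ 0.5719606   0.12582296]]
prop 270 [0.60840553 0.01275573 0.04012601] [0.61814045 0.04242796 0.04753604]
[0.47730363 0.03392228 0.18396959] [ 0.29614417  0.16782405 -0.29180099] 22.4167
```

View pics/top3.png

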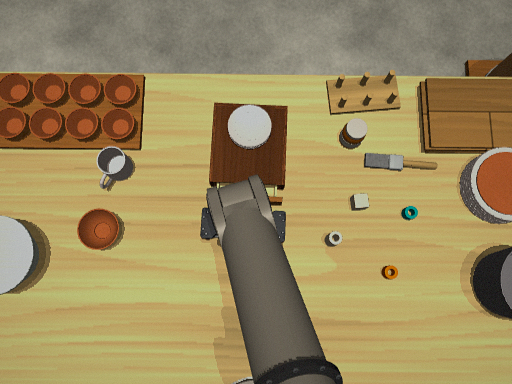

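View pics/side3.png

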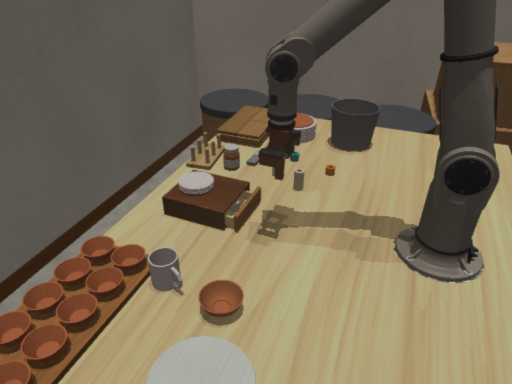

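The drawer front is back at its caught place, within 1 mm of the start. The prop's rim is where it was set down, at standing height (about 45 mm), and the bystanders haven't moved in either view. Handing in.

```bash
python3 -c "
from workcell import *
print(sign_off())"
```

```text
the job is handed in; nothing more can be done
None
```

The short kiln prop is standing upright in the drawer, and the drawer is pushed shut and caught. I handed the job in at about 22.5 s of the 72 s allowed.

- **Opening:** I pressed the drawer front to its firm stop, 12 mm past the caught position. The highest reading was 17 N along the push (about 20 N overall). I then drew the finger straight back, and the drawer sprang out.
- **Placing:** I gripped the prop at 36 mm and set it down in the middle of the drawer. Its top then measured 45.5 mm above the bench, against 45 mm expected.
- **Closing:** I pushed the drawer to the same stop. The highest reading was 15 N along the push (about 18 N overall). The drawer stayed caught when I drew the finger back.

**Last checks:** The drawer front was within 1 mm of its starting caught position. The part of the prop's rim I could see was in its expected place and at standing height. The arm was clear of everything, and the other objects looked unmoved in the top and side views.

**Disagreements and limits:**
- The top and wrist cameras differed by about 3 mm, so I used the wrist camera.
- I could only read force at the end of each move, so a brief peak in between could have been missed.
- My first move call was refused because its rows left out some keys, and one check script crashed. Neither affected the scene.

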